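Unload the test weights from the balance into their cases

ROBOT

A 6-joint arm with a two-finger parallel gripper is mounted at the origin on a cart in front of the work surface, level with it; the furniture and walls round the work are solid. World frame = base frame: x ahead of the robot, y to its left, z up, the work surface at z = 0. Lengths are in m, angles in rad, forces in N, time in s.
With the tool pointing down it reaches from about 0.325 to 0.75 m from the base axis. Payload 7.6 kg.
Tool frame: the origin (TCP) lies between the finger pads; the fingertips stand 11 mm ahead of it and the grasp point (between the pads) lies 8 mm behind it (manip.nose_length is the z of the fingertips in the tool frame, in m); z points along the fingers, y is the line along which they close (so a half turn about z gives the same grasp; the last joint's range is limited). The gripper opens to 85 mm and grips with 20 to 120 N. Pads are 22 mm wide; open, the fingers measure 114 mm over their backs; the gripper's body (76 mm by 85 mm) begins 54 mm behind the grasp point. The pads swing forward as they close: fully open they stand 13 mm farther back than shut.
Start: joints at [1.033, 0.052, 1.401, -0, 1.689, -0.07], TCP at [0.237, 0.469, 0.242] pointing down, gripper open.
Joint ranges: [-2.9, 2.9], [-0.91, 2.17], [0.12, 2.37], [-1.06, 4.2], [0.26, 2.73], [-2.93, 2.93]. Speed limits (rad/s): [2.57, 2.57, 3.01, 3.14, 3.14, 3.14].

INTERFACE

Orientations are given as [roll, pitch, yaw] about the fixed x, y, z axes, in that order (R = Rz(yaw) Ry(pitch) Rx(roll)).
In Python, from cell import sensors, read_camera, manip gives the robot as it stands.
- The arm moves only by the tool send_rows, never from a script. Its argument "deltas" is a list of rows, each an object with "fingers": the opening, from -1 (shut) to 1 (fully open); "delta_pos": the shift along the tool's x, y, z each as a share of 400 mm, from -1 to 1, a list of three; "spin": the turn about the tool's z as a share of 180 degrees, from -1 to 1. A call has 1 to 8 rows; each row shifts and turns the commanded pose from where the row before left it, along the tool's axes as they then stand; what a row does not reach is not made up. A row lasts 1/12 s, in which the tool goes at most 41.7 mm and 7.16 degrees, less where a joint would pass 70% of its speed; a pose out of reach is approached as far as the arm can. A call with a number of a shift or a turn outside -1 to 1 is refused whole. A call with a gripper value outside its range is refused whole. The fingers move at their own pace and stop on an object; "squeeze" is the grip in N (left out, the last holds). Time passes only in rows, so rows that do not move let the fingers close. It gives the time, the measured TCP pose, the force, the opening and the grip force at its end, in the units of the state.
- sensors.get_state(): the state, without advancing time (a new reading comes with each control period).
- read_camera(name): name is "scene" or "top" or "wrist"; returns a dict with "color" (480x640x3 uint8, red, green, blue), "camera_matrix" (3x3 intrinsics, pixels), "extrinsics" (4x4, takes a point from world to camera coordinates); the wrist camera has in their place "T_tool_cam" (4x4, takes a point from camera to tool coordinates, whose origin is the TCP and whose axes are the flange's). Camera axes: x right, y up, looking along -z (the intrinsics and any distortion apply to the point x, -y, -z); pixel columns grow to the right and rows downward; lengths in m; the calibration is good to about 2 mm. A picture is of the moment at which its call begins: read the wrist's pose just before it. There is no depth.
- manip.finish_job(): hands the job in; it is judged then, once.
The state is a dict: "t": time; "joints": joint angles; "joint_velocities": joint speeds; "effort": joint torques, N m; "position": TCP position; "orientation": TCP orientation; "contact_force": force on the tool from outside, world axes, zero at the start; "wrist_torque": the same for the moment, N m; "gripper_width": opening from 0.0 (shut) to 1.0 (fully open); "grip_force": force on a finger pad.
Only numpy, scipy, OpenCV 4.12 (cv2) and the standard library are available. Lean on these libraries where they do the work, as an engineer would, in place of code of your own. Each camera call takes 0.05 s, during which the arm holds its last target. There are 200 camera calls.

TASK

The balance check is finished: take the stack of four brass test weights off the balance pan one at a time, from the top down, and set each upright into its own open round case, the one its size fits, flat on the pocket's floor. Set them down, never drop them, and leave the fifth little weight that is already in its case alone.

Things in the scene. Friction and masses are not known exactly. Their poses are not given: they have to be found in the camera images.
- weight_knob: Turned brass calibration weight with a round knob on a neck, upright, 22 mm diameter, 36 mm tall, 0.10 kg; at the start it stands on top of the stack. Origin: centre of its underside, z up along its axis.
- weight_small: Plain brass disc weight with flat faces, 34 mm diameter, 28 mm tall, 0.2 kg, smooth sides and a tiny steel plug in its top; at the start third from below in the stack, under the knobbed weight. The stacked weights only rest on one another (axes up to about 5 mm apart). Origin: centre of its underside, z up along its axis; yaw has no meaning.
- weight_medium: Plain brass disc weight with flat faces, 48 mm diameter, 33 mm tall, 0.5 kg, smooth sides and a tiny steel plug in its top; at the start second from below, under the small disc. The stacked weights only rest on one another (axes up to about 5 mm apart). Origin: centre of its underside, z up along its axis; yaw has no meaning.
- weight_large: Plain brass disc weight with flat faces, 62 mm diameter, 32 mm tall, 0.8 kg, smooth sides and a tiny steel plug in its top; at the start at the bottom of the stack, on the balance pan. The stacked weights only rest on one another (axes up to about 5 mm apart). Origin: centre of its underside, z up along its axis; yaw has no meaning.
- case_knob: Open round grey plastic case base belonging to the knobbed weight; fixed to the bench. Shallow tapered pocket, 28 mm diameter at its floor widening to 36 mm at the mouth; floor 3 mm and rim 12 mm above the bench; 42 mm across outside. Of the four empty cases this is the smallest. Origin: centre of its underside on the bench, z up.
- case_small: Open round grey plastic case base belonging to the small disc weight; fixed to the bench. Shallow tapered pocket, 40 mm diameter at its floor widening to 48 mm at the mouth; floor 3 mm and rim 12 mm above the bench; 54 mm across outside. Of the four empty cases this is the second smallest. Origin: centre of its underside on the bench, z up.
- case_medium: Open round grey plastic case base belonging to the medium disc weight; fixed to the bench. Shallow tapered pocket, 54 mm diameter at its floor widening to 62 mm at the mouth; floor 3 mm and rim 12 mm above the bench; 68 mm across outside. Of the four empty cases this is the second largest. Origin: centre of its underside on the bench, z up.
- case_large: Open round grey plastic case base belonging to the large disc weight; fixed to the bench. Shallow tapered pocket, 68 mm diameter at its floor widening to 76 mm at the mouth; floor 3 mm and rim 12 mm above the bench; 82 mm across outside. Of the four empty cases this is the largest. Origin: centre of its underside on the bench, z up.
- balance: White bench balance, 136 mm deep, 130 mm wide, with a grey key strip on its robot side and a round steel pan, 100 mm diameter, whose flat top is 50 mm above the bench; fixed. Origin: centre of its underside on the bench; x points away from the key strip, and the pan's centre lies 12 mm from the origin along x. Behind the cases stands a tall cabinet from x = 0.6 (y 0.07 to 0.41).
- fifth_weight: The fifth and smallest brass knobbed weight, 17 mm diameter, 28 mm tall, already standing at home in its own little grey case (37 mm across, rim 12 mm); leave it there. Origin: centre of its underside.
Mind the look-alikes: they are no part of the job. Leave any blue look-alike of the case_knob alone.

How it is judged:
On the way, in this order (a step that is already met when the one before it is completed fails the run):
1. the knobbed weight stands released on the floor of its own case (horizontal distance between weight_knob and case_knob below 0.008 m and z of weight_knob in the frame of case_knob below 0.0055 m and angle between weight_knob's own z axis and vertical below 0.1 rad and contact force between the fingers and weight_knob below 0.05 N), for 0.2 s.
2. the small disc weight stands released on the floor of its own case (horizontal distance between weight_small and case_small below 0.008 m and z of weight_small in the frame of case_small below 0.0055 m and angle between weight_small's own z axis and vertical below 0.1 rad and contact force between the fingers and weight_small below 0.05 N), for 0.2 s.
3. the medium disc weight stands released on the floor of its own case (horizontal distance between weight_medium and case_medium below 0.008 m and z of weight_medium in the frame of case_medium below 0.0055 m and angle between weight_medium's own z axis and vertical below 0.1 rad and contact force between the fingers and weight_medium below 0.05 N), for 0.2 s.
4. the large disc weight stands released on the floor of its own case (horizontal distance between weight_large and case_large below 0.008 m and z of weight_large in the frame of case_large below 0.0055 m and angle between weight_large's own z axis and vertical below 0.1 rad and contact force between the fingers and weight_large below 0.05 N), for 0.2 s.
At the end, for the whole second after the job is handed in: Each of the four weights stands in its own case: centre within 8 mm of the case's centre, underside within 2.5 mm of the pocket floor, upright within 0.1 rad, released and at rest; the fifth weight is within 10 mm of where it was (all of step 1 and all of step 2 and all of step 3 and all of step 4 and linear speed of each of weight_knob, weight_small, weight_medium, weight_large below 0.02 m/s and distance of fifth_weight from where it was at the start of the episode below 0.01 m); the robot touches nothing.
It fails at once if the small disc weight carried off before the knobbed weight is in its case (distance of weight_small from where it was at the start of the episode above 0.03 m and horizontal distance between weight_knob and case_knob above 0.02 m).
It fails at once if the medium disc weight carried off before the small disc weight is in its case (distance of weight_medium from where it was at the start of the episode above 0.03 m and horizontal distance between weight_small and case_small above 0.02 m).
It fails at once if the large disc weight carried off before the medium disc weight is in its case (distance of weight_large from where it was at the start of the episode above 0.03 m and horizontal distance between weight_medium and case_medium above 0.02 m).
It fails at once if a weight is dropped: it falls free of the fingers at more than 0.6 m/s (a fall of some 2 cm) ((linear speed of weight_knob above 0.6 m/s and contact force between the fingers and weight_knob below 0.05 N) or (linear speed of weight_small above 0.6 m/s and contact force between the fingers and weight_small below 0.05 N) or (linear speed of weight_medium above 0.6 m/s and contact force between the fingers and weight_medium below 0.05 N) or (linear speed of weight_large above 0.6 m/s and contact force between the fingers and weight_large below 0.05 N)).
It fails at once if the fifth, smallest weight is pushed out of its place (10 mm) (distance of fifth_weight from where it was at the start of the episode above 0.01 m).
It also fails if it takes over 109 s, if anything falls off the work surface, if the arm or the gripper's body presses on something with over 40 N, if the wrist force passes 120 N, or if a joint passes its speed limit or range.

## Working session

There is one attempt and no reset: what is moved stays moved. The work goes in short steps, Python scripts to look and compute and a tool call to move; the robot and the scene stay as the last step left them, time stands still between calls to the robot, and variables do not carry over. Pictures are saved under pics/ and viewed, at most 14 in all, crops included, and the job is handed in when it is done.

Besides the shell and the picture viewer there is one more tool, called after "Call:" as name(argument=value, ...), one argument or row to a line, values as JSON. send_rows: Moves the arm, as the interface text tells. Its arguments: {"type":"object","properties":{"deltas":{"type":"array","items":{"type":"object","properties":{"fingers":{"type":"number"},"delta_pos":{"type":"array","items":{"type":"number"}},"spin":{"type":"number"}}}},"squeeze":{"type":"number"}},"required":["deltas"]}

```bash
ls; mkdir -p pics
python3 - <<'E'
from cell import sensors, read_camera, manip
import cv2, numpy as np, pickle
print(sensors.get_state()); print(manip.nose_length)
d={}
for n in ("scene","top","wrist"):
    c=read_camera(n); d[n]=c
    cv2.imwrite(f"pics/{n}0.png",c["color"][:,:,::-1])
    print(n,{k:np.round(v,4).tolist() for k,v in c.items() if k!="color"})
pickle.dump(d,open("c0.pkl","wb"))
E
```

```text
pics
{'t': 0.0, 'joints': array([ 1.03269555e+00,  5.28188180e-02,  1.40174068e+00, -9.21070830e-06,
        1.68859009e+00, -7.02735388e-02]), 'joint_velocities': array([ 2.01988328e-03,  4.27877978e-05,  6.13667999e-04,  1.01446621e-03,
       -6.14283150e-04,  7.59305771e-04]), 'effort': array([ 8.13459010e-04, -3.81647122e+01, -3.60194278e+01,  1.30098343e-05,
        5.90796044e-03,  5.16983721e-05]), 'position': array([0.23657   , 0.46835797, 0.24147375]), 'orientation': array([-3.14003892e+00, -1.00195380e-04,  2.67376426e+00]), 'contact_force': array([ 0.34869618, -0.21987271, -0.26077302]), 'wrist_torque': array([-0.02161383,  0.02147434,  0.03715729]), 'grip_force': 0.0, 'gripper_width': 0.9972271774744262}
0.011
scene {'camera_matrix': [[519.9597, 0.0, 327.894], [0.0, 519.9597, 239.516], [0.0, 0.0, 1.0]], 'extrinsics': [[-0.8722, -0.4891, 0.01, 0.586], [0.3645, -0.6361, 0.6801, -0.1331], [-0.3263, 0.5968, 0.733, -0.9551], [0.0, 0.0, 0.0, 1.0]]}
top {'camera_matrix': [[437.9798, 0.0, 321.8363], [0.0, 437.9798, 236.5724], [0.0, 0.0, 1.0]], 'extrinsics': [[0.0274, -0.9996, 0.0072, 0.1981], [0.9964, 0.0279, 0.0798, -0.5692], [-0.0799, 0.005, 0.9968, -0.9062], [0.0, 0.0, 0.0, 1.0]]}
wrist {'camera_matrix': [[339.8374, 0.0, 323.652], [0.0, 339.8374, 239.4167], [0.0, 0.0, 1.0]], 'T_tool_cam': [[-0.0001, 0.9618, 0.2737, 0.0693], [1.0, 0.0, 0.0003, 0.0009], [0.0003, 0.2737, -0.9618, -0.1327], [0.0, 0.0, 0.0, 1.0]]}
```

View pics/top0.png

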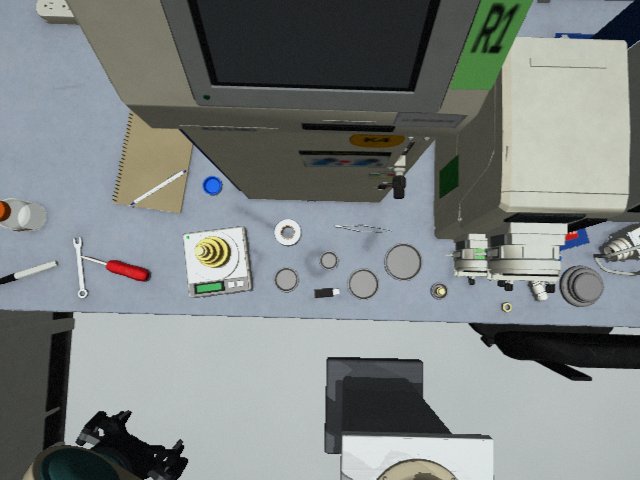

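View pics/scene0.png

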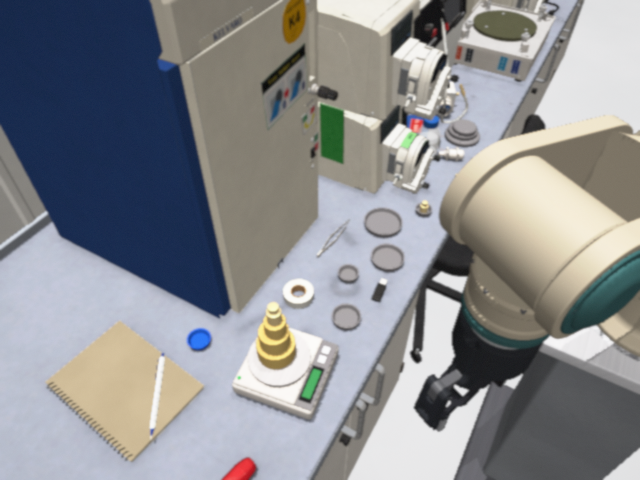

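The top view shows the stack at about (212,250). The grey empty cases are at (329,260) smallest, (287,280), (364,284) and (403,262) largest. The fifth weight is at (439,291), the blue look-alike at (213,185) and a white ring, probably tape, at (287,232). The scene view shows them in the same order: (347,273), (346,317), (387,258), (383,222), with the fifth at (424,208) and the knob top at (273,310).

```bash
cat > h.py <<'E'
import numpy as np, cv2, pickle
from scipy.spatial.transform import Rotation as R
def ray(K,E,uv):
    """E world->cam; returns origin, dir in world"""
    d=np.array([(uv[0]-K[0,2])/K[0,0],-(uv[1]-K[1,2])/K[1,1],-1.])
    d=E[:3,:3].T@d; return -E[:3,:3].T@E[:3,3], d/np.linalg.norm(d)
def onz(o,d,z): return o+d*(z-o[2])/d[2]
def proj(K,E,p):
    c=E[:3,:3]@p+E[:3,3]; return np.array([K[0,2]-K[0,0]*c[0]/c[2],K[1,2]+K[1,1]*c[1]/c[2]])
def tri(rays):
    A=sum(np.eye(3)-np.outer(d,d) for o,d in rays); b=sum((np.eye(3)-np.outer(d,d))@o for o,d in rays)
    p=np.linalg.solve(A,b); return p,max(np.linalg.norm(np.cross(d,p-o)) for o,d in rays)
def tool(s):
    T=np.eye(4); T[:3,:3]=R.from_euler('xyz',s["orientation"]).as_matrix(); T[:3,3]=s["position"]; return T
def KE(c,s=None):
    if "extrinsics" in c: return c["camera_matrix"],c["extrinsics"]
    return c["camera_matrix"],np.linalg.inv(tool(s)@c["T_tool_cam"])
E
python3 - <<'E'
from h import *
d=pickle.load(open("c0.pkl","rb"))
pts={"knobtop":((209,240),(273,308)),"knobcase":((329,260),(347,273)),"small":((287,280),(346,317)),"med":((364,284),(387,258)),"large":((403,262),(383,222)),"fifth":((439,291),(424,206)),"tape":((287,232),(298,293)),"blue":((213,185),(199,339))}
for k,(a,b) in pts.items():
    r=[ray(*KE(d["top"]),a),ray(*KE(d["scene"]),b)]
    p,e=tri(r); print(k,p.round(4),round(e,4),"on z.012",onz(*r[0],.012)[:2].round(4),onz(*r[1],.012)[:2].round(4))
t=d["top"]["color"]; s=d["scene"]["color"]
a=cv2.resize(t[170:310,180:460],(800,400),interpolation=cv2.INTER_CUBIC)
cv2.imwrite("pics/topc.png",a[:,:,::-1])
E
```

```text
knobtop [0.5374 0.4177 0.15  ] 0.0042 on z.012 [0.5502 0.4545] [0.5954 0.339 ]
knobcase [0.5166 0.1978 0.0091] 0.0021 on z.012 [0.5146 0.1971] [0.5174 0.2008]
small [0.4716 0.2864 0.0061] 0.0021 on z.012 [0.4697 0.2851] [0.4718 0.291 ]
med [0.4673 0.1213 0.0047] 0.0019 on z.012 [0.4657 0.1214] [0.4669 0.1282]
large [0.5159 0.039  0.0098] 0.0012 on z.012 [0.5147 0.039 ] [0.5162 0.0416]
fifth [ 0.4563 -0.035   0.0235] 0.0006 on z.012 [ 0.4553 -0.0384] [ 0.46   -0.0468]
tape [0.5725 0.2888 0.0137] 0.0007 on z.012 [0.572  0.2886] [0.5739 0.2879]
blue [0.6715 0.4535 0.007 ] 0.0013 on z.012 [0.6694 0.4516] [0.67  0.456]
```

View pics/topc.png

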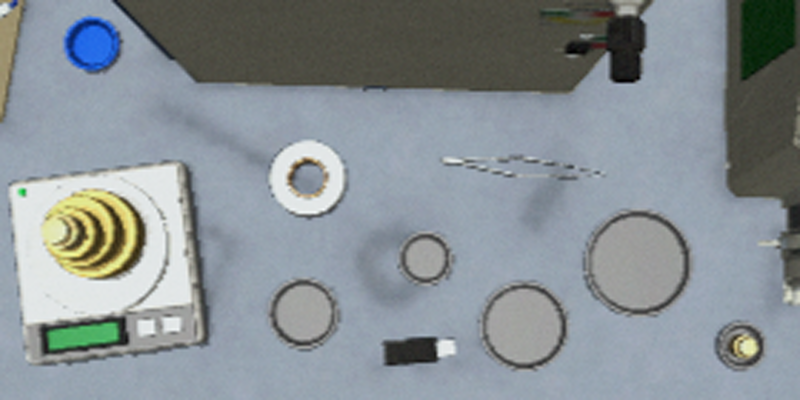

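Call:
send_rows(
  deltas=[
    {"delta_pos":[0,0,-0.02],"spin":0.039,"fingers":1},
    {"delta_pos":[0,0,-0.02],"spin":0.039,"fingers":1},
    {"delta_pos":[0,0,-0.02],"spin":0.039,"fingers":1},
    {"delta_pos":[0,0,-0.02],"spin":0.039,"fingers":1},
    {"delta_pos":[0,0,-0.02],"spin":0.039,"fingers":1},
    {"delta_pos":[0,0,-0.02],"spin":0.039,"fingers":1},
    {"delta_pos":[0,0,-0.02],"spin":0.039,"fingers":1},
    {"delta_pos":[0,0,-0.02],"spin":0.039,"fingers":1},
  ],
)

```text
t: 0.82
position: [0.2367, 0.4685, 0.3064]
orientation: [-3.141, 0.0, 1.688]
contact_force: [0.4, -0.6, 0.3]
gripper_width: 1.003
grip_force: 0.0
```

Call:
send_rows(
  deltas=[
    {"delta_pos":[0,0,0],"spin":0.039,"fingers":1},
    {"delta_pos":[-0.02,0.08,0],"fingers":1},
    {"delta_pos":[-0.02,0.1,0],"fingers":1},
    {"delta_pos":[-0.02,0.1,0],"fingers":1},
    {"delta_pos":[-0.02,0.1,0],"fingers":1},
    {"delta_pos":[-0.02,0.1,0],"fingers":1},
    {"delta_pos":[-0.02,0.08,0],"fingers":1},
    {"delta_pos":[0,0,0],"fingers":1},
  ],
)

```text
schema error: expected keys fingers, delta_pos, spin
```

Call:
send_rows(
  deltas=[
    {"delta_pos":[0,0,0],"spin":0.039,"fingers":1},
    {"delta_pos":[-0.02,0.08,0],"spin":0,"fingers":1},
    {"delta_pos":[-0.02,0.1,0],"spin":0,"fingers":1},
    {"delta_pos":[-0.02,0.1,0],"spin":0,"fingers":1},
    {"delta_pos":[-0.02,0.1,0],"spin":0,"fingers":1},
    {"delta_pos":[-0.02,0.1,0],"spin":0,"fingers":1},
    {"delta_pos":[-0.02,0.08,0],"spin":0,"fingers":1},
    {"delta_pos":[0,0,0],"spin":0,"fingers":1},
  ],
)

```text
t: 1.48
position: [0.4656, 0.4179, 0.3037]
orientation: [-3.14, 0.003, 1.565]
contact_force: [-0.9, -0.5, 0.3]
gripper_width: 1.004
grip_force: 0.0
```

```bash
cat >> h.py <<'E'
def snap(tag):
    from cell import sensors, read_camera
    s=sensors.get_state(); c=read_camera("wrist"); pickle.dump((s,c),open(tag+".pkl","wb"))
    cv2.imwrite(f"pics/{tag}.png",c["color"][:,:,::-1]); print(tag,s["t"],s["position"].round(4),s["orientation"].round(4)); return s,c
E
python3 -c "
from h import *
snap('w1')"
```

```text
w1 1.4833 [0.4656 0.4179 0.3037] [-3.1402e+00  3.0000e-03  1.5652e+00]
```

View pics/w1.png

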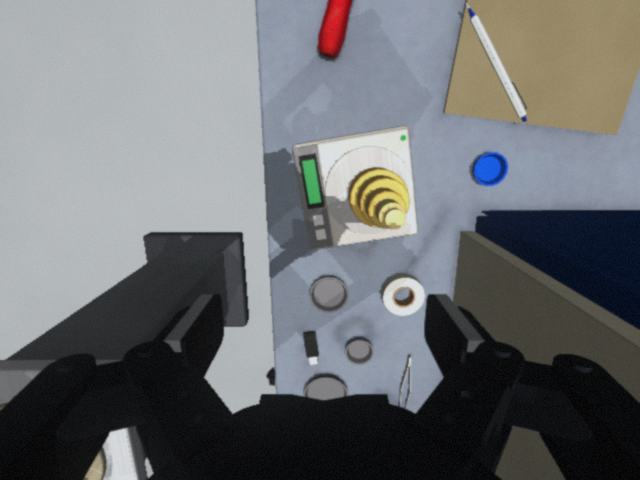

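Call:
send_rows(
  deltas=[
    {"delta_pos":[0,0.07,0],"spin":0,"fingers":1},
    {"delta_pos":[0,0.1,0],"spin":-0.002,"fingers":1},
    {"delta_pos":[0,0,0],"spin":0,"fingers":1},
    {"delta_pos":[0,0,0],"spin":0,"fingers":1},
  ],
)

```text
t: 1.87
position: [0.5294, 0.4208, 0.303]
orientation: [-3.138, 0.003, 1.576]
contact_force: [-0.7, 1.2, 0.4]
gripper_width: 0.998
grip_force: 0.0
```

Run:
```python
from h import *
s,c=snap('w2'); s1,c1=pickle.load(open("w1.pkl","rb"))
a=c1["color"][150:250,330:430]; b=c["color"]
hsv=cv2.cvtColor(b,cv2.COLOR_RGB2HSV); m=cv2.inRange(hsv,(18,80,60),(35,255,255)); m[:,:180]=0;m[400:]=0
n,l,st,ce=cv2.connectedComponentsWithStats(m); i=1+np.argmax(st[1:,4]); x,y=ce[i].astype(int); print(x,y,st[i])
x0,y0=x-50,y-50; print("crop origin",x0,y0)
b=b[y0:y0+100,x0:x0+100]
cv2.imwrite("pics/w12.png",cv2.resize(np.hstack([a,b]),(800,400),interpolation=cv2.INTER_CUBIC)[:,:,::-1])
```

```text
w2 1.8667 [0.5294 0.4208 0.303 ] [-3.1375e+00  2.5000e-03  1.5765e+00]
318 201 [ 290  171   59   62 2740]
crop origin 268 151
```

View pics/w12.png

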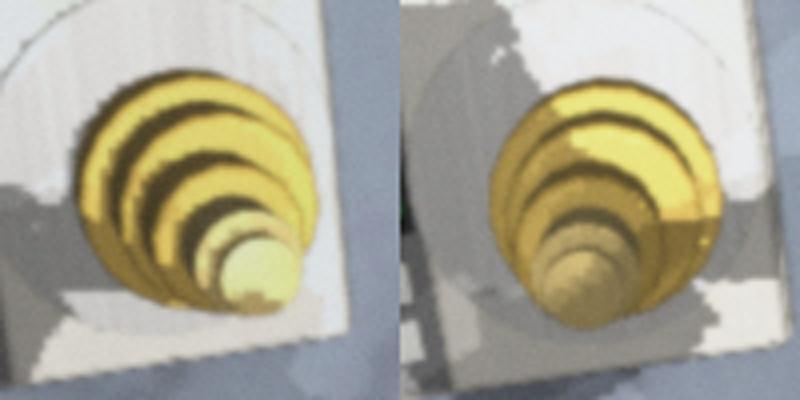

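Run:
```python
from h import *
v=[pickle.load(open(f"w{i}.pkl","rb")) for i in (1,2)]
k=[KE(c,s) for s,c in v]
p,e=tri([ray(*k[0],(395,218.75)),ray(*k[1],(314.25,222.25))]); print("knobtop",p.round(4),e)
for n,uv,r,z in (("knob",(314.25,222.25),None,.179),("small",(314.5,212),148/8,.143),("med",(318.2,205),96/4,.115),("large",(319.5,200),116/4,.082)):
    o,d=ray(*k[1],uv); q=onz(o,d,z); print(n,q.round(4), r and r/340*(o[2]-z)*2)
```

```text
knobtop [0.522  0.4302 0.1754] 0.00027884836323875494
knob [0.5221 0.4313 0.179 ] None
small [0.5212 0.4321 0.143 ] 0.03183413630939504
med [0.5239 0.4333 0.115 ] 0.04525128017244254
large [0.5246 0.4326 0.082 ] 0.06030804197307394
```

Call:
send_rows(
  deltas=[
    {"delta_pos":[0.024,-0.018,0.04],"spin":0,"fingers":1},
    {"delta_pos":[0,0,0.08],"spin":0,"fingers":1},
    {"delta_pos":[0,0,0.08],"spin":0,"fingers":1},
    {"delta_pos":[0,0,0.08],"spin":0,"fingers":1},
    {"delta_pos":[0,0,0.04],"spin":0,"fingers":1},
    {"delta_pos":[0,0,0.02],"spin":0,"fingers":0.2},
    {"delta_pos":[0,0,0],"spin":0,"fingers":0},
    {"delta_pos":[0,0,0],"spin":0,"fingers":0},
  ],
)

```text
t: 2.58
position: [0.5211, 0.431, 0.1727]
orientation: [3.139, -0.002, 1.578]
contact_force: [0.2, -0.5, 0.2]
gripper_width: 0.599
grip_force: 0.0
```

```bash
python3 -c "
from h import *
snap('w3')"
```

```text
w3 2.5833 [0.5211 0.431  0.1727] [ 3.1393e+00 -1.8000e-03  1.5784e+00]
```

View pics/w3.png

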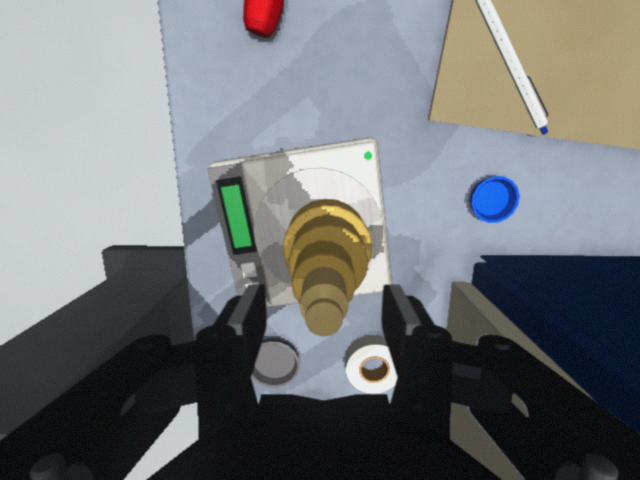

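The knob (325,318) is centred between the fingers, whose inner edges are at about 265 and 385. I'll lower 6 mm and close.

Call:
send_rows(
  deltas=[
    {"delta_pos":[0,0,0.015],"spin":0,"fingers":-0.2},
    {"delta_pos":[0,0,0],"spin":0,"fingers":-0.6},
    {"delta_pos":[0,0,0],"spin":0,"fingers":-1},
    {"delta_pos":[0,0,0],"spin":0,"fingers":-1},
    {"delta_pos":[0,0,0],"spin":0,"fingers":-1},
    {"delta_pos":[0,0,0],"spin":0,"fingers":-1},
    {"delta_pos":[0,0,0],"spin":0,"fingers":-1},
    {"delta_pos":[0,0,0],"spin":0,"fingers":-1},
  ],
  squeeze=25,
)

```text
t: 3.3
position: [0.5216, 0.4304, 0.165]
orientation: [3.141, -0.001, 1.577]
contact_force: [-1.5, 1.4, 4.5]
gripper_width: 0.237
grip_force: 24.9
```

Call:
send_rows(
  deltas=[
    {"delta_pos":[0,0,-0.02],"spin":0,"fingers":-1},
    {"delta_pos":[0,0,-0.06],"spin":0,"fingers":-1},
    {"delta_pos":[0,0,-0.08],"spin":0,"fingers":-1},
    {"delta_pos":[-0.04,0,-0.06],"spin":0,"fingers":-1},
    {"delta_pos":[-0.08,0,0],"spin":0,"fingers":-1},
    {"delta_pos":[-0.08,0,0],"spin":0,"fingers":-1},
    {"delta_pos":[-0.08,0,0],"spin":0,"fingers":-1},
    {"delta_pos":[-0.08,0,0],"spin":0,"fingers":-1},
  ],
)

```text
t: 3.97
position: [0.5221, 0.2847, 0.252]
orientation: [-3.141, 0.001, 1.578]
contact_force: [1.2, -0.2, -1.0]
gripper_width: 0.232
grip_force: 24.7
```

Call:
send_rows(
  deltas=[
    {"delta_pos":[-0.08,0,0],"spin":0,"fingers":-1},
    {"delta_pos":[-0.08,-0.01,0],"spin":0,"fingers":-1},
    {"delta_pos":[-0.06,0,0],"spin":0,"fingers":-1},
    {"delta_pos":[0,0,0],"spin":0,"fingers":-1},
    {"delta_pos":[0,0,0],"spin":0,"fingers":-1},
  ],
)

```text
t: 4.38
position: [0.5191, 0.1971, 0.2524]
orientation: [3.142, -0.0, 1.575]
contact_force: [-0.6, 0.5, -0.8]
gripper_width: 0.238
grip_force: 24.7
```

```bash
python3 -c "
from h import *
snap('w4')"
```

```text
w4 4.3833 [0.5191 0.1971 0.2524] [ 3.1416e+00 -1.0000e-04  1.5751e+00]
```

View pics/w4.png

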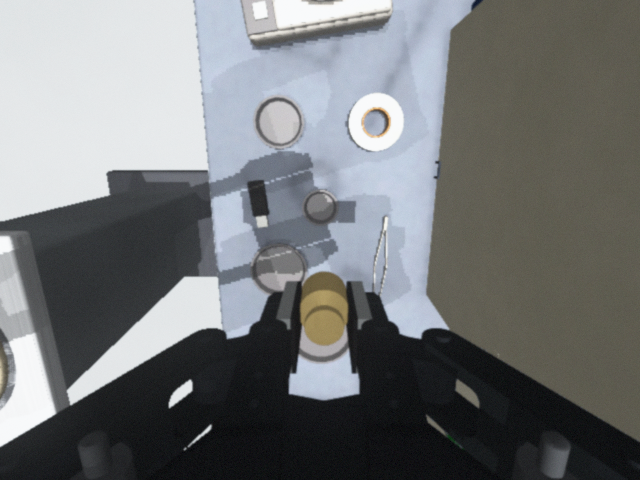

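```bash
cat >> h.py <<'E'
def circ(c,uv,rmin,rmax,w=45):
    x0,y0=max(int(uv[0])-w,0),max(int(uv[1])-w,0); g=cv2.cvtColor(c["color"],cv2.COLOR_RGB2GRAY)[y0:y0+2*w,x0:x0+2*w]
    g=cv2.resize(g,None,fx=4,fy=4,interpolation=cv2.INTER_CUBIC)
    h=cv2.HoughCircles(cv2.GaussianBlur(g,(0,0),2),cv2.HOUGH_GRADIENT,1,20,param1=80,param2=15,minRadius=int(rmin*4),maxRadius=int(rmax*4))
    return [] if h is None else h[0,:4]/4+np.array([x0-.375,y0-.375,0])
E
python3 - <<'E'
from h import *
v={i:pickle.load(open(f"w{i}.pkl","rb")) for i in (1,4)}
k={i:KE(c,s) for i,(s,c) in v.items()}
for n,u4,u1,ro in (("knob",(320,206),(358,349),.021),("small",(279,121),(328,292),.027),("med",(278,268),(326,388),.034)):
    for i,u in ((4,u4),(1,u1)):
        zc=v[i][0]["position"][2]+.12; r=ro/zc*340
        for h in circ(v[i][1],u,r*.7,r*1.15): print(n,i,h.round(1),onz(*ray(*k[i],h[:2]),.012)[:2].round(4),"r_exp",round(r,1))
    p,e=tri([ray(*k[4],u4),ray(*k[1],u1)]);print("  tri",p.round(4),round(e,4))
E
```

```text
knob 4 [320.  206.8  13.6] [0.5156 0.1988] r_exp 19.2
knob 4 [316.2 210.5  18.6] [0.5114 0.1945] r_exp 19.2
knob 1 [359.2 354.2  14.8] [0.5157 0.1941] r_exp 16.9
knob 1 [359.  349.2  13.8] [0.5152 0.2023] r_exp 16.9
knob 1 [327.2 389.   16.5] [0.4695 0.1347] r_exp 16.9
  tri [0.515  0.1982 0.0051] 0.0005
small 4 [277.  122.2  21.9] [0.4708 0.2875] r_exp 24.6
small 4 [282.  120.5  23. ] [0.476  0.2892] r_exp 24.6
small 4 [277.2 117.2  20.3] [0.4712 0.2924] r_exp 24.6
small 4 [281.2 126.5  18.5] [0.4751 0.2833] r_exp 24.6
small 1 [328.5 296.8  20. ] [0.4716 0.2848] r_exp 21.7
  tri [0.4715 0.289  0.0054] 0.0005
med 4 [280.5 263.2  27. ] [0.4697 0.132 ] r_exp 31.0
med 4 [278.2 267.8  26.9] [0.4669 0.1264] r_exp 31.0
med 4 [273.5 270.   22.2] [0.4612 0.1236] r_exp 31.0
med 1 [325.5 400.5  23.8] [0.4668 0.1141] r_exp 27.3
med 1 [325.  395.5  23.1] [0.4661 0.1231] r_exp 27.3
  tri [ 0.4658  0.1196 -0.0071] 0.002
```

Call:
send_rows(
  deltas=[
    {"delta_pos":[0.0035,-0.0085,0.04],"spin":0,"fingers":-1},
    {"delta_pos":[0,0,0.08],"spin":0,"fingers":-1},
    {"delta_pos":[0,0,0.08],"spin":0,"fingers":-1},
    {"delta_pos":[0,0,0.08],"spin":0,"fingers":-1},
    {"delta_pos":[0,0,0.08],"spin":0,"fingers":-1},
    {"delta_pos":[0,0,0.06],"spin":0,"fingers":-1},
    {"delta_pos":[0,0,0.04],"spin":0,"fingers":-1},
    {"delta_pos":[0,0,0.04],"spin":0,"fingers":-1},
  ],
)

```text
t: 5.1
position: [0.5148, 0.2008, 0.0503]
orientation: [-3.139, 0.0, 1.579]
contact_force: [0.1, 0.2, -0.8]
gripper_width: 0.237
grip_force: 24.7
```

Call:
send_rows(
  deltas=[
    {"delta_pos":[0,0,0.01],"spin":0,"fingers":-1},
    {"delta_pos":[0,0,0],"spin":0,"fingers":-1},
  ],
)

```text
t: 5.27
position: [0.5146, 0.2003, 0.0468]
orientation: [-3.139, 0.001, 1.579]
contact_force: [0.8, 0.1, -1.4]
gripper_width: 0.237
grip_force: 24.7
```

Run:
```python
from h import *
from cell import read_camera
s,c=snap('w5'); t=read_camera("scene")["color"]
a=cv2.resize(c["color"][200:360,240:400],(400,400),interpolation=cv2.INTER_CUBIC); b=cv2.resize(t[220:320,300:400],(400,400),interpolation=cv2.INTER_CUBIC)
cv2.imwrite("pics/w5c.png",np.hstack([a,b])[:,:,::-1])
```

```text
w5 5.2667 [0.5146 0.2003 0.0468] [-3.1385e+00  8.0000e-04  1.5787e+00]
```

View pics/w5c.png

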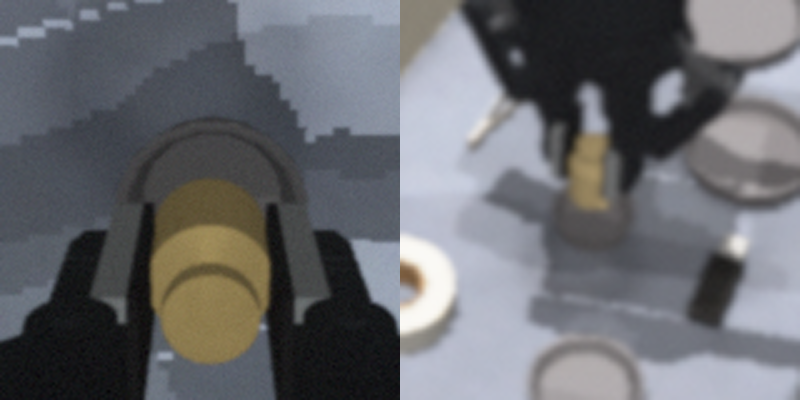

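The knobbed weight is held straight above its case. The case's rim arc has its top at about (325,247) and its sides at about (287,280) and (363,280). I'll check the centring from these.

Run:
```python
from h import *
s,c=pickle.load(open("w5.pkl","rb")); k=KE(c,s)
for uv in ((324.8,247.2),(287,280),(363,280),(324.8,252.5)): print(onz(*ray(*k,uv),.012).round(4))
for uv in ((303,330),(346,330)): print(onz(*ray(*k,uv),.06).round(4))
```

```text
[0.5155 0.2186 0.012 ]
[0.4956 0.2002 0.012 ]
[0.5359 0.2005 0.012 ]
[0.5155 0.2157 0.012 ]
[0.507  0.1991 0.06  ]
[0.524  0.1992 0.06  ]
```

Call:
send_rows(
  deltas=[
    {"delta_pos":[-0.006,0.002,0.02],"spin":0,"fingers":-1},
    {"delta_pos":[0,0,0.02],"spin":0,"fingers":-1},
    {"delta_pos":[0,0,0.004],"spin":0,"fingers":-1},
    {"delta_pos":[0,0,0.003],"spin":0,"fingers":-1},
    {"delta_pos":[0,0,0],"spin":0,"fingers":-1},
  ],
)

```text
t: 5.78
position: [0.5163, 0.1971, 0.0292]
orientation: [-3.141, 0.0, 1.577]
contact_force: [-0.6, 1.2, -1.5]
gripper_width: 0.234
grip_force: 24.7
```

Call:
send_rows(
  deltas=[
    {"delta_pos":[0,0,0.003],"spin":0,"fingers":-1},
    {"delta_pos":[0,0,0.003],"spin":0,"fingers":-1},
    {"delta_pos":[0,0,0.002],"spin":0,"fingers":-1},
    {"delta_pos":[0,0,0],"spin":0,"fingers":-1},
  ],
)

```text
t: 6.12
position: [0.5164, 0.1972, 0.0262]
orientation: [-3.142, -0.0, 1.577]
contact_force: [0.1, -0.7, -1.2]
gripper_width: 0.236
grip_force: 24.7
```

Call:
send_rows(
  deltas=[
    {"delta_pos":[0,0,0.0025],"spin":0,"fingers":-1},
    {"delta_pos":[0,0,0.0025],"spin":0,"fingers":-1},
    {"delta_pos":[0,0,0],"spin":0,"fingers":-1},
  ],
)

```text
t: 6.37
position: [0.5166, 0.1973, 0.025]
orientation: [3.141, -0.0, 1.577]
contact_force: [-2.7, -0.5, 3.8]
gripper_width: 0.238
grip_force: 25.1
```

Contact came at z 0.025 as predicted. I'll release gently and rise.

Call:
send_rows(
  deltas=[
    {"delta_pos":[0,0,0],"spin":0,"fingers":-0.4},
    {"delta_pos":[0,0,0],"spin":0,"fingers":-0.2},
    {"delta_pos":[0,0,0],"spin":0,"fingers":0},
    {"delta_pos":[0,0,0],"spin":0,"fingers":0.2},
    {"delta_pos":[0,0,-0.03],"spin":0,"fingers":0.4},
    {"delta_pos":[0,0,-0.06],"spin":0,"fingers":0.6},
    {"delta_pos":[0,0,-0.1],"spin":0,"fingers":1},
    {"delta_pos":[0,0,-0.1],"spin":0,"fingers":1},
  ],
)

```text
t: 7.03
position: [0.5156, 0.197, 0.1415]
orientation: [-3.139, 0.001, 1.577]
contact_force: [0.9, 0.3, 0.5]
gripper_width: 0.997
grip_force: 0.0
```

Call:
send_rows(
  deltas=[
    {"delta_pos":[0,0,-0.1],"spin":0,"fingers":1},
    {"delta_pos":[0,0,-0.1],"spin":0,"fingers":1},
    {"delta_pos":[0,0,-0.06],"spin":0,"fingers":1},
    {"delta_pos":[0,0,0],"spin":0,"fingers":1},
    {"delta_pos":[0,0,0],"spin":0,"fingers":1},
  ],
)

```text
t: 7.45
position: [0.5169, 0.1974, 0.247]
orientation: [3.137, -0.001, 1.577]
contact_force: [0.0, 0.3, -1.6]
gripper_width: 1.002
grip_force: 0.0
```

```bash
python3 -c "
from h import *
snap('w6')"
```

```text
w6 7.45 [0.5169 0.1974 0.247 ] [ 3.1371e+00 -1.4000e-03  1.5774e+00]
```

View pics/w6.png

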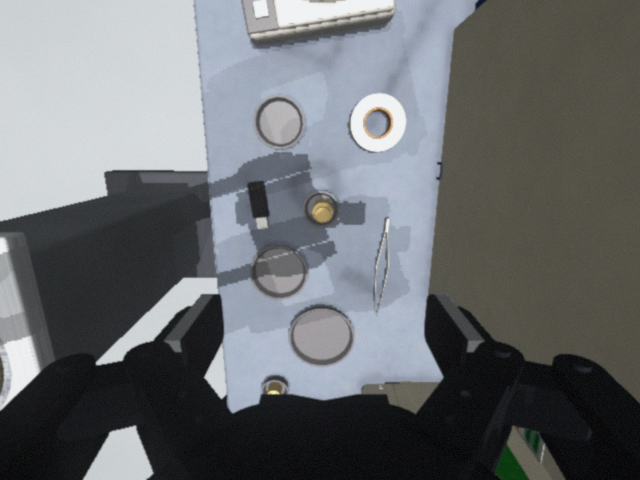

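Run:
```python
from h import *
s,c=pickle.load(open("w6.pkl","rb")); k=KE(c,s); s4,c4=pickle.load(open("w4.pkl","rb"))
d=pickle.load(open("c0.pkl","rb"))
for n,uv,ro,t,sc in (("small",(279,122),.027,(287,280),(346,317)),("med",(279,271.5),.034,(364,284),(387,258)),("large",(321.5,334.5),.041,(403,262),(383,222)),("knob",(321.5,208),.021,(329,260),(347,273))):
    print(n,onz(*ray(*k,uv),.012)[:2].round(4),"tri",*[x.round(4) for x in tri([ray(*k,uv),ray(*KE(d["top"]),t),ray(*KE(d["scene"]),sc)])])
    r=ro/.367*340
    for h in circ(c,uv,r*.7,r*1.1): print("   ",h.round(1),onz(*ray(*k,h[:2]),.012)[:2].round(4))
```

```text
small [0.4722 0.2879] tri [0.4715 0.2872 0.0071] 0.0025
    [277.5 122.5  22.2] [0.4706 0.2874]
    [282.2 120.8  26.9] [0.4755 0.2892]
    [277.5 117.5  20.9] [0.4707 0.2923]
    [281.5 127.   18.7] [0.4746 0.2831]
med [0.4674 0.1244] tri [0.467  0.1216 0.0052] 0.0021
    [279.  269.   28.4] [0.4675 0.1275]
    [281.5 273.8  23.5] [0.4702 0.1216]
    [276.8 264.5  29.5] [0.465 0.133]
large [0.5169 0.0425] tri [0.5163 0.0392 0.0087] 0.0017
    [319.8 334.   30.7] [0.5147 0.0431]
    [321.2 344.2  36.1] [0.5166 0.0289]
    [324.2 336.2  27.9] [0.5202 0.0401]
    [321.  329.   35.7] [0.5162 0.05  ]
knob [0.5161 0.199 ] tri [0.5164 0.1981 0.0094] 0.0021
    [318.5 209.5  14.8] [0.5128 0.1973]
```

Call:
send_rows(
  deltas=[
    {"delta_pos":[0.06,0,0],"spin":0,"fingers":1},
    {"delta_pos":[0.1,0,0],"spin":0,"fingers":1},
    {"delta_pos":[0.1,0,0],"spin":0,"fingers":1},
    {"delta_pos":[0.1,0,0],"spin":0,"fingers":1},
    {"delta_pos":[0.1,0.01,0],"spin":0,"fingers":1},
    {"delta_pos":[0.08,0,0],"spin":0,"fingers":1},
    {"delta_pos":[0.04,0,0],"spin":0,"fingers":1},
    {"delta_pos":[0,0,0],"spin":0,"fingers":1},
  ],
)

```text
t: 8.17
position: [0.5171, 0.4323, 0.2408]
orientation: [-3.137, 0.002, 1.581]
contact_force: [-0.5, -0.9, -0.2]
gripper_width: 1.001
grip_force: 0.0
```

Run:
```python
from h import *
s,c=snap('w7'); k=KE(c,s)
cv2.imwrite("pics/w7c.png",cv2.resize(c["color"][150:300,230:430],(800,600),interpolation=cv2.INTER_CUBIC)[:,:,::-1])
```

```text
w7 8.1667 [0.5171 0.4323 0.2408] [-3.1373e+00  2.2000e-03  1.5814e+00]
```

View pics/w7c.png

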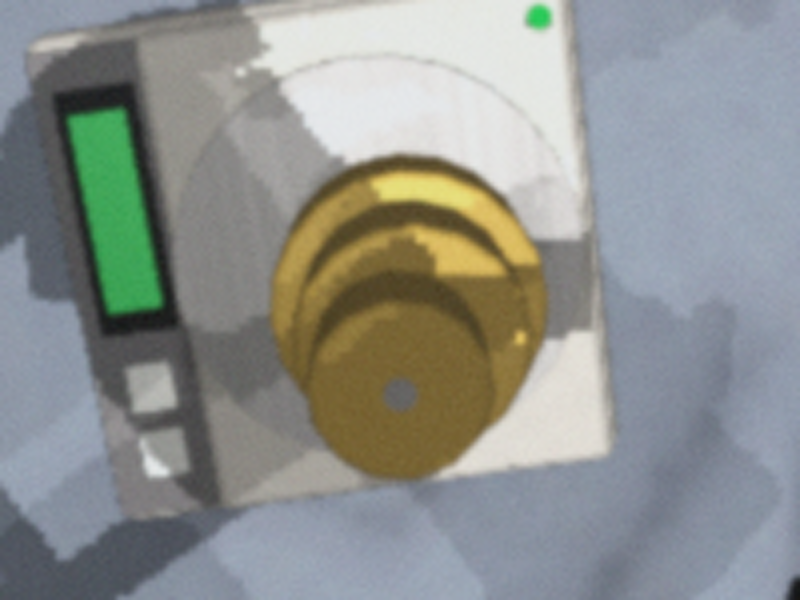

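The small disc's plug is at (330,248.5) and its face is about 46 px across. The medium disc's edges span x 305–362 and the large's span x 298–367.

Run:
```python
from h import *
s,c=pickle.load(open("w7.pkl","rb")); k=KE(c,s); s2,c2=pickle.load(open("w2.pkl","rb")); k2=KE(c2,s2)
f=lambda x,y:(230+x/4,150+y/4)
print("tri small",tri([ray(*k,f(400,394)),ray(*k2,(314.5,212))]))
for n,uv,z in (("small",f(400,394),.143),("med",f(413,335),.115),("large",f(409,309),.082)): print(n,onz(*ray(*k,uv),z).round(4))
```

```text
tri small (array([0.52157623, 0.43567706, 0.16098336]), np.float64(0.00018656131556400943))
small [0.5217 0.4299 0.143 ]
med [0.5246 0.4333 0.115 ]
large [0.5246 0.4303 0.082 ]
```

Call:
send_rows(
  deltas=[
    {"delta_pos":[-0.006,0.0115,0.04],"spin":0.003,"fingers":1},
    {"delta_pos":[0,0,0.08],"spin":0,"fingers":1},
    {"delta_pos":[0,0,0.08],"spin":0,"fingers":1},
    {"delta_pos":[0,0,0.04],"spin":0,"fingers":1},
    {"delta_pos":[0,0,0.01],"spin":0,"fingers":0.5},
    {"delta_pos":[0,0,0],"spin":0,"fingers":0.3},
    {"delta_pos":[0,0,0],"spin":0,"fingers":0.3},
    {"delta_pos":[0,0,0],"spin":0,"fingers":0.3},
  ],
)

```text
t: 8.88
position: [0.5243, 0.427, 0.1468]
orientation: [3.139, -0.002, 1.568]
contact_force: [-0.5, 0.8, -1.0]
gripper_width: 0.653
grip_force: 0.0
```

Call:
send_rows(
  deltas=[
    {"delta_pos":[0,0,0],"spin":0,"fingers":0.3},
  ],
)

```text
t: 8.97
position: [0.5242, 0.4271, 0.1466]
orientation: [3.139, -0.002, 1.568]
contact_force: [0.4, -0.0, 0.6]
gripper_width: 0.65
grip_force: 0.0
```

Call:
send_rows(
  deltas=[
    {"delta_pos":[0,0,0],"spin":0,"fingers":0.3},
  ],
)

```text
t: 9.05
position: [0.5239, 0.4271, 0.1459]
orientation: [3.14, -0.001, 1.568]
contact_force: [0.2, 0.1, 0.4]
gripper_width: 0.649
grip_force: 0.0
```

Call:
send_rows(
  deltas=[
    {"delta_pos":[0.007,-0.005,0.015],"spin":0,"fingers":0.3},
    {"delta_pos":[0,0,0.01],"spin":0,"fingers":0.1},
    {"delta_pos":[0,0,0],"spin":0,"fingers":0},
    {"delta_pos":[0,0,0],"spin":0,"fingers":0},
  ],
)

```text
t: 9.38
position: [0.5212, 0.4296, 0.1335]
orientation: [-3.14, 0.001, 1.568]
contact_force: [-0.4, 0.7, 0.2]
gripper_width: 0.5
grip_force: 0.0
```

Run:
```python
from h import *
s,c=snap('w8')
cv2.imwrite("pics/w8c.png",cv2.resize(c["color"][180:380,220:440],(660,600),interpolation=cv2.INTER_CUBIC)[:,:,::-1])
```

```text
w8 9.3833 [0.5212 0.4296 0.1335] [-3.1405e+00  8.0000e-04  1.5682e+00]
```

View pics/w8c.png

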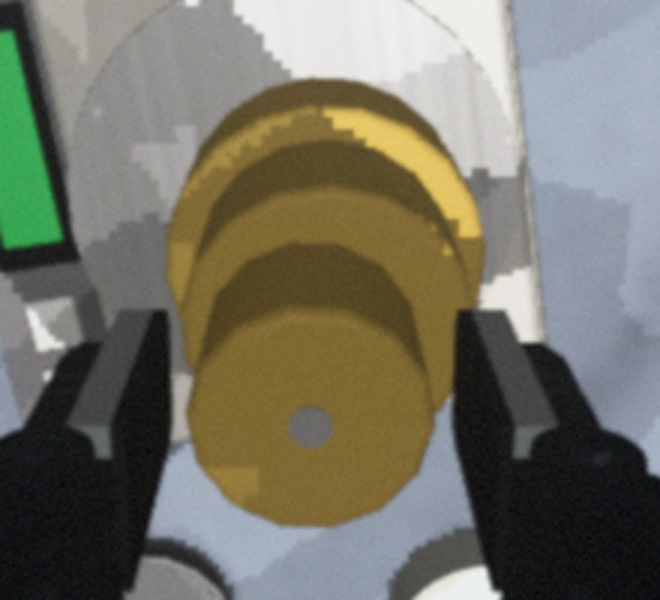

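The small disc's plug at (323.6,322) lies midway between the fingers. I'll raise 2 mm and close.

Call:
send_rows(
  deltas=[
    {"delta_pos":[0,0,-0.006],"spin":0,"fingers":-0.1},
    {"delta_pos":[0,0,0],"spin":0,"fingers":-0.3},
    {"delta_pos":[0,0,0],"spin":0,"fingers":-0.6},
    {"delta_pos":[0,0,0],"spin":0,"fingers":-0.6},
    {"delta_pos":[0,0,0],"spin":0,"fingers":-0.6},
    {"delta_pos":[0,0,0],"spin":0,"fingers":-0.6},
  ],
  squeeze=40,
)

```text
t: 9.93
position: [0.5217, 0.4299, 0.1375]
orientation: [3.141, -0.001, 1.568]
contact_force: [-0.7, -0.2, 5.0]
gripper_width: 0.377
grip_force: 40.4
```

Call:
send_rows(
  deltas=[
    {"delta_pos":[0,0,-0.02],"spin":0,"fingers":-0.6},
    {"delta_pos":[0,0,-0.06],"spin":0,"fingers":-0.6},
    {"delta_pos":[0,0,-0.07],"spin":0,"fingers":-0.6},
    {"delta_pos":[-0.06,-0.02,0],"spin":0,"fingers":-0.6},
    {"delta_pos":[-0.09,-0.03,0],"spin":0,"fingers":-0.6},
    {"delta_pos":[-0.09,-0.03,0],"spin":0,"fingers":-0.6},
    {"delta_pos":[-0.08,-0.03,0],"spin":0,"fingers":-0.6},
    {"delta_pos":[-0.036,-0.014,0],"spin":0,"fingers":-0.6},
  ],
)

```text
t: 10.6
position: [0.4702, 0.2842, 0.1962]
orientation: [-3.14, 0.002, 1.566]
contact_force: [-0.2, 0.0, -1.5]
gripper_width: 0.372
grip_force: 40.3
```

Call:
send_rows(
  deltas=[
    {"delta_pos":[0,0,0.06],"spin":0,"fingers":-0.6},
    {"delta_pos":[0,0,0.08],"spin":0,"fingers":-0.6},
    {"delta_pos":[0,0,0.08],"spin":0,"fingers":-0.6},
    {"delta_pos":[0,0,0.08],"spin":0,"fingers":-0.6},
    {"delta_pos":[0,0,0.06],"spin":0,"fingers":-0.6},
    {"delta_pos":[0,0,0],"spin":0,"fingers":-0.6},
    {"delta_pos":[0,0,0],"spin":0,"fingers":-0.6},
  ],
)

```text
t: 11.18
position: [0.4707, 0.287, 0.0518]
orientation: [-3.139, 0.002, 1.568]
contact_force: [0.6, -0.0, -0.3]
gripper_width: 0.376
grip_force: 40.4
```

Run:
```python
from h import *
s,c=snap('w9')
cv2.imwrite("pics/w9c.png",cv2.resize(c["color"][180:380,220:440],(660,600),interpolation=cv2.INTER_CUBIC)[:,:,::-1])
```

```text
w9 11.1833 [0.4707 0.287  0.0518] [-3.1385e+00  1.6000e-03  1.5679e+00]
```

View pics/w9c.png

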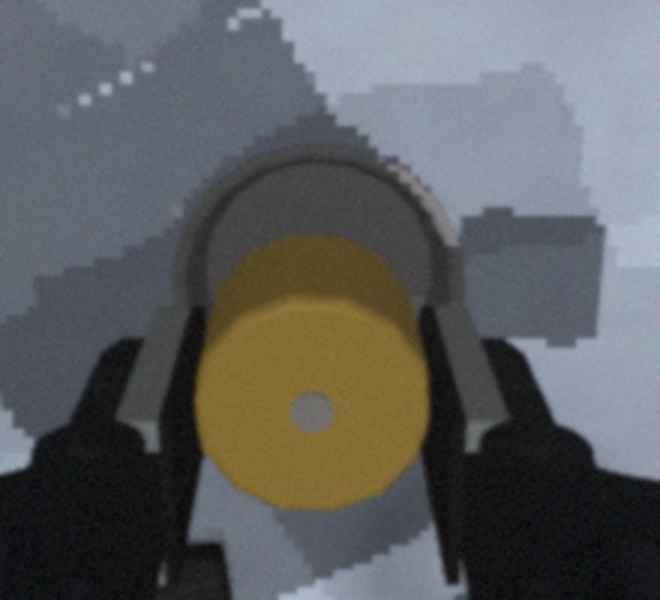

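The case's rim arc has its top at (325,228) and its sides at (277.7,273) and (374.3,273). The plug of the held disc is at (324,317).

Run:
```python
from h import *
s,c=pickle.load(open("w9.pkl","rb")); k=KE(c,s)
for uv in ((325,228),(277.7,273),(374.3,273)): print(onz(*ray(*k,uv),.012).round(4))
print("plug",onz(*ray(*k,(324,317)),s["position"][2]+.0055).round(4))
```

```text
[0.4718 0.3142 0.012 ]
[0.4461 0.289  0.012 ]
[0.4985 0.289  0.012 ]
plug [0.4713 0.2873 0.0573]
```

Call:
send_rows(
  deltas=[
    {"delta_pos":[0,0.003,0.025],"spin":0,"fingers":-0.6},
    {"delta_pos":[0,0,0.02],"spin":0,"fingers":-0.6},
    {"delta_pos":[0,0,0.008],"spin":0,"fingers":-0.6},
    {"delta_pos":[0,0,0.003],"spin":0,"fingers":-0.6},
    {"delta_pos":[0,0,0.003],"spin":0,"fingers":-0.6},
    {"delta_pos":[0,0,0],"spin":0,"fingers":-0.6},
  ],
)

```text
t: 11.73
position: [0.4727, 0.2874, 0.0291]
orientation: [3.141, -0.0, 1.568]
contact_force: [0.3, 0.1, -1.6]
gripper_width: 0.374
grip_force: 40.4
```

Call:
send_rows(
  deltas=[
    {"delta_pos":[0,0,0.003],"spin":0,"fingers":-0.6},
    {"delta_pos":[0,0,0.003],"spin":0,"fingers":-0.6},
    {"delta_pos":[0,0,0.002],"spin":0,"fingers":-0.6},
    {"delta_pos":[0,0,0],"spin":0,"fingers":-0.6},
  ],
)

```text
t: 12.07
position: [0.4726, 0.2874, 0.0258]
orientation: [-3.141, 0.0, 1.568]
contact_force: [-0.3, -0.0, -2.9]
gripper_width: 0.372
grip_force: 40.4
```

Call:
send_rows(
  deltas=[
    {"delta_pos":[0,0,0.0015],"spin":0,"fingers":-0.6},
    {"delta_pos":[0,0,0.0015],"spin":0,"fingers":-0.6},
    {"delta_pos":[0,0,0],"spin":0,"fingers":-0.6},
  ],
)

```text
t: 12.32
position: [0.4728, 0.2875, 0.0255]
orientation: [3.141, -0.0, 1.568]
contact_force: [-3.7, -2.0, 4.9]
gripper_width: 0.375
grip_force: 41.0
```

Call:
send_rows(
  deltas=[
    {"delta_pos":[0,0,0],"spin":0,"fingers":-0.15},
    {"delta_pos":[0,0,0],"spin":0,"fingers":0},
    {"delta_pos":[0,0,0],"spin":0,"fingers":0.15},
    {"delta_pos":[0,0,0],"spin":0,"fingers":0.3},
    {"delta_pos":[0,0,-0.03],"spin":0,"fingers":0.5},
    {"delta_pos":[0,0,-0.06],"spin":0,"fingers":1},
    {"delta_pos":[0,0,-0.1],"spin":0,"fingers":1},
    {"delta_pos":[0,0,-0.1],"spin":0,"fingers":1},
  ],
)

```text
t: 12.98
position: [0.4719, 0.287, 0.1419]
orientation: [-3.14, 0.001, 1.568]
contact_force: [1.4, 0.4, 0.0]
gripper_width: 0.999
grip_force: 0.0
```

Call:
send_rows(
  deltas=[
    {"delta_pos":[0,0,-0.1],"spin":0,"fingers":1},
    {"delta_pos":[0,0,-0.06],"spin":0,"fingers":1},
    {"delta_pos":[0.06,0.02,0],"spin":0,"fingers":1},
    {"delta_pos":[0.09,0.03,0],"spin":0,"fingers":1},
    {"delta_pos":[0.09,0.03,0],"spin":0,"fingers":1},
    {"delta_pos":[0.08,0.03,0],"spin":0,"fingers":1},
    {"delta_pos":[0.04,0.016,0],"spin":0,"fingers":1},
    {"delta_pos":[0,0,0],"spin":0,"fingers":1},
  ],
)

```text
t: 13.65
position: [0.5233, 0.4341, 0.2042]
orientation: [-3.141, -0.0, 1.571]
contact_force: [-0.6, 0.3, -0.3]
gripper_width: 1.003
grip_force: 0.0
```

Call:
send_rows(
  deltas=[
    {"delta_pos":[0,0,0],"spin":0,"fingers":1},
  ],
)

```text
t: 13.73
position: [0.5234, 0.4317, 0.2047]
orientation: [-3.141, 0.0, 1.569]
contact_force: [-0.1, -1.4, -1.0]
gripper_width: 0.995
grip_force: 0.0
```

```bash
cat >> h.py <<'E'
def plug(c,s,z,box):
    """grey plug blob inside brass, in box x0,x1,y0,y1"""
    x0,x1,y0,y1=box; h=cv2.cvtColor(c["color"],cv2.COLOR_RGB2HSV)[y0:y1,x0:x1]
    b=(((h[...,0]>14)&(h[...,0]<36)&(h[...,1]>80)).astype(np.uint8)); 
    f=cv2.morphologyEx(cv2.copyMakeBorder(b,20,20,20,20,cv2.BORDER_CONSTANT),cv2.MORPH_CLOSE,np.ones((13,13)))[20:-20,20:-20]
    n,l,st,ce=cv2.connectedComponentsWithStats(((f>0)&(b==0)).astype(np.uint8))
    for i in range(1,n):
        if st[i,4]>8: u=ce[i]+[x0,y0]; print("hole",u.round(1),st[i,4],onz(*ray(*KE(c,s),u),z).round(4))
E
python3 - <<'E'
from h import *
s,c=snap('w10'); plug(c,s,.115,(230,430,150,300))
cv2.imwrite("pics/w10c.png",cv2.resize(c["color"][150:350,220:440],(660,600),interpolation=cv2.INTER_CUBIC)[:,:,::-1])
E
```

```text
w10 13.7333 [0.5234 0.4317 0.2047] [-3.1413e+00  4.0000e-04  1.5689e+00]
hole [324.1 249.4] 57 [0.5241 0.4314 0.115 ]
```

Call:
send_rows(
  deltas=[
    {"delta_pos":[0,0.002,0.04],"spin":0,"fingers":1},
    {"delta_pos":[0,0,0.08],"spin":0,"fingers":1},
    {"delta_pos":[0,0,0.07],"spin":0,"fingers":1},
    {"delta_pos":[0,0,0.04],"spin":0,"fingers":1},
    {"delta_pos":[0,0,0.01],"spin":0,"fingers":0.6},
    {"delta_pos":[0,0,0],"spin":0,"fingers":0.5},
    {"delta_pos":[0,0,0],"spin":0,"fingers":0.5},
    {"delta_pos":[0,0,0],"spin":0,"fingers":0.5},
  ],
)

```text
t: 14.45
position: [0.5252, 0.4316, 0.1116]
orientation: [3.138, -0.002, 1.568]
contact_force: [-0.1, 0.4, 0.1]
gripper_width: 0.751
grip_force: 0.0
```

Run:
```python
from h import *
s,c=pickle.load(open("w10.pkl","rb")); u=proj(*KE(c,s),np.array([.472,.2875,.031])); print(u)
x,y=u.astype(int)
if 25<y<455: plug(c,s,.031,(x-40,x+40,y-40,y+40))
s,c=snap('w11'); plug(c,s,.115,(270,380,200,400)); print(proj(*KE(c,s),np.array([.5241,.4314,.115])))
```

```text
[274.1130438  356.98380031]
hole [275.2 357. ] 23 [0.4731 0.2875 0.031 ]
w11 14.45 [0.5252 0.4316 0.1116] [ 3.1383e+00 -2.5000e-03  1.5676e+00]
hole [375.9 305.3] 9 [0.5476 0.4361 0.115 ]
hole [320. 316.] 147 [0.5241 0.4312 0.115 ]
[319.95462903 315.6561437 ]
```

Call:
send_rows(
  deltas=[
    {"delta_pos":[0,-0.002,0.01],"spin":0,"fingers":0.4},
    {"delta_pos":[0,0,0],"spin":0,"fingers":0.3},
    {"delta_pos":[0,0,0],"spin":0,"fingers":0.1},
    {"delta_pos":[0,0,0],"spin":0,"fingers":-0.1},
    {"delta_pos":[0,0,0],"spin":0,"fingers":-0.3},
    {"delta_pos":[0,0,0],"spin":0,"fingers":-0.3},
    {"delta_pos":[0,0,0],"spin":0,"fingers":-0.3},
  ],
  squeeze=60,
)

```text
t: 15.08
position: [0.5236, 0.4314, 0.1052]
orientation: [3.141, -0.0, 1.568]
contact_force: [-1.0, 0.6, 3.4]
gripper_width: 0.539
grip_force: 62.7
```

Call:
send_rows(
  deltas=[
    {"delta_pos":[0,0,-0.02],"spin":0,"fingers":-0.3},
    {"delta_pos":[0,0,-0.06],"spin":0,"fingers":-0.3},
    {"delta_pos":[0,0,-0.07],"spin":0,"fingers":-0.3},
    {"delta_pos":[-0.06,-0.01,-0.02],"spin":0,"fingers":-0.3},
    {"delta_pos":[-0.08,-0.015,0],"spin":0,"fingers":-0.3},
    {"delta_pos":[-0.09,-0.02,0],"spin":0,"fingers":-0.3},
    {"delta_pos":[-0.09,-0.02,0],"spin":0,"fingers":-0.3},
    {"delta_pos":[-0.09,-0.02,0],"spin":0,"fingers":-0.3},
  ],
)

```text
t: 15.75
position: [0.4877, 0.2657, 0.1714]
orientation: [-3.139, 0.001, 1.568]
contact_force: [1.0, -0.6, -3.8]
gripper_width: 0.534
grip_force: 63.1
```

Call:
send_rows(
  deltas=[
    {"delta_pos":[-0.09,-0.02,0],"spin":0,"fingers":-0.3},
    {"delta_pos":[-0.09,-0.016,0],"spin":0,"fingers":-0.3},
    {"delta_pos":[-0.09,-0.01,0],"spin":0,"fingers":-0.3},
    {"delta_pos":[-0.06,-0.01,0],"spin":0,"fingers":-0.3},
    {"delta_pos":[-0.03,0,0],"spin":0,"fingers":-0.3},
    {"delta_pos":[0,0,0.06],"spin":0,"fingers":-0.3},
    {"delta_pos":[0,0,0.08],"spin":0,"fingers":-0.3},
    {"delta_pos":[0,0,0.08],"spin":0,"fingers":-0.3},
  ],
)

```text
t: 16.42
position: [0.4665, 0.1236, 0.0841]
orientation: [3.14, -0.001, 1.567]
contact_force: [0.8, 0.6, -5.6]
gripper_width: 0.54
grip_force: 63.1
```

Call:
send_rows(
  deltas=[
    {"delta_pos":[0,0,0.06],"spin":0,"fingers":-0.3},
    {"delta_pos":[0,0,0.02],"spin":0,"fingers":-0.3},
    {"delta_pos":[0,0,0],"spin":0,"fingers":-0.3},
    {"delta_pos":[0,0,0],"spin":0,"fingers":-0.3},
  ],
)

```text
t: 16.75
position: [0.4667, 0.1238, 0.0535]
orientation: [3.141, -0.0, 1.568]
contact_force: [-0.2, -0.6, -4.7]
gripper_width: 0.538
grip_force: 63.2
```

Run:
```python
from h import *
s,c=snap('w12'); plug(c,s,s["position"][2]+.0098,(260,390,220,400))
cv2.imwrite("pics/w12c.png",cv2.resize(c["color"][180:380,220:440],(660,600),interpolation=cv2.INTER_CUBIC)[:,:,::-1])
```

```text
w12 16.75 [0.4667 0.1238 0.0535] [ 3.1412e+00 -3.0000e-04  1.5683e+00]
hole [266.6 301. ] 10 [0.4446 0.1336 0.0633]
hole [381.7 304.7] 9 [0.4902 0.1319 0.0633]
hole [264.7 321. ] 23 [0.4433 0.1248 0.0633]
hole [323.7 323.3] 159 [0.4672 0.1237 0.0633]
hole [380.6 339.5] 142 [0.4905 0.1162 0.0633]
hole [268.  341.6] 45 [0.4442 0.1153 0.0633]
```

View pics/w12c.png

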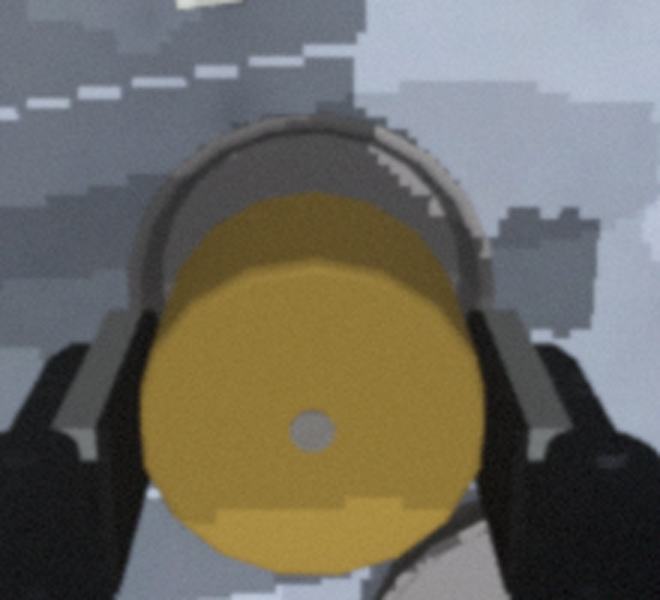

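The case's rim arc has its top at (325,218) and its sides at (263,273) and (384,273). The plug is at (324,323).

Run:
```python
from h import *
s,c=pickle.load(open("w12.pkl","rb")); k=KE(c,s)
for uv in ((325,218.3),(263.3,273),(384.3,273)): print(onz(*ray(*k,uv),.012).round(4))
```

```text
[0.468  0.1559 0.012 ]
[0.4341 0.1253 0.012 ]
[0.5004 0.1251 0.012 ]
```

Call:
send_rows(
  deltas=[
    {"delta_pos":[-0.004,0,0.025],"spin":0,"fingers":-0.3},
    {"delta_pos":[0,0,0.02],"spin":0,"fingers":-0.3},
    {"delta_pos":[0,0,0.01],"spin":0,"fingers":-0.3},
    {"delta_pos":[0,0,0.003],"spin":0,"fingers":-0.3},
    {"delta_pos":[0,0,0.003],"spin":0,"fingers":-0.3},
    {"delta_pos":[0,0,0],"spin":0,"fingers":-0.3},
  ],
)

```text
t: 17.3
position: [0.4662, 0.1219, 0.0282]
orientation: [-3.142, -0.0, 1.568]
contact_force: [-0.3, -0.7, -4.8]
gripper_width: 0.539
grip_force: 63.2
```

Call:
send_rows(
  deltas=[
    {"delta_pos":[0,0,0.002],"spin":0,"fingers":-0.3},
    {"delta_pos":[0,0,0.002],"spin":0,"fingers":-0.3},
    {"delta_pos":[0,0,0],"spin":0,"fingers":-0.3},
  ],
)

```text
t: 17.55
position: [0.4663, 0.1219, 0.0268]
orientation: [3.141, -0.0, 1.568]
contact_force: [-0.9, 0.2, -5.2]
gripper_width: 0.535
grip_force: 63.2
```

Call:
send_rows(
  deltas=[
    {"delta_pos":[0,0,0.002],"spin":0,"fingers":-0.3},
    {"delta_pos":[0,0,0.001],"spin":0,"fingers":-0.3},
    {"delta_pos":[0,0,0],"spin":0,"fingers":-0.3},
  ],
)

```text
t: 17.8
position: [0.4665, 0.1219, 0.0262]
orientation: [3.141, -0.0, 1.568]
contact_force: [-3.6, -0.6, 3.1]
gripper_width: 0.538
grip_force: 64.1
```

Call:
send_rows(
  deltas=[
    {"delta_pos":[0,0,0],"spin":0,"fingers":0.15},
    {"delta_pos":[0,0,0],"spin":0,"fingers":0.3},
    {"delta_pos":[0,0,0],"spin":0,"fingers":0.45},
    {"delta_pos":[0,0,0],"spin":0,"fingers":0.6},
    {"delta_pos":[0,0,-0.03],"spin":0,"fingers":0.8},
    {"delta_pos":[0,0,-0.06],"spin":0,"fingers":1},
    {"delta_pos":[0,0,-0.1],"spin":0,"fingers":1},
    {"delta_pos":[0,0,-0.1],"spin":0,"fingers":1},
  ],
)

```text
t: 18.47
position: [0.4653, 0.1217, 0.1419]
orientation: [-3.139, 0.0, 1.568]
contact_force: [0.6, -0.0, -0.1]
gripper_width: 1.0
grip_force: 0.0
```

Call:
send_rows(
  deltas=[
    {"delta_pos":[0.02,0,-0.1],"spin":0,"fingers":1},
    {"delta_pos":[0.06,0.02,0],"spin":0,"fingers":1},
    {"delta_pos":[0.09,0.02,0],"spin":0,"fingers":1},
    {"delta_pos":[0.09,0.02,0],"spin":0,"fingers":1},
    {"delta_pos":[0.09,0.02,0],"spin":0,"fingers":1},
    {"delta_pos":[0.09,0.02,0],"spin":0,"fingers":1},
    {"delta_pos":[0.09,0.02,0],"spin":0,"fingers":1},
    {"delta_pos":[0.09,0.015,0],"spin":0,"fingers":1},
  ],
)

```text
t: 19.13
position: [0.5212, 0.3715, 0.1813]
orientation: [3.141, -0.0, 1.568]
contact_force: [1.1, 0.3, 0.3]
gripper_width: 1.002
grip_force: 0.0
```

Call:
send_rows(
  deltas=[
    {"delta_pos":[0.09,0.01,0],"spin":0,"fingers":1},
    {"delta_pos":[0.06,0,0],"spin":0,"fingers":1},
    {"delta_pos":[0,0,0],"spin":0,"fingers":1},
    {"delta_pos":[0,0,0],"spin":0,"fingers":1},
    {"delta_pos":[0,0,0],"spin":0,"fingers":1},
  ],
)

```text
t: 19.55
position: [0.5252, 0.4292, 0.1813]
orientation: [-3.141, 0.0, 1.568]
contact_force: [0.2, -0.5, -0.7]
gripper_width: 0.998
grip_force: 0.0
```

Run:
```python
from h import *
s,c=snap('w13'); plug(c,s,.082,(260,390,150,320))
```

```text
w13 19.55 [0.5252 0.4292 0.1813] [-3.1415e+00  5.0000e-04  1.5678e+00]
hole [321.3 243.4] 92 [0.524  0.4303 0.082 ]
```

Call:
send_rows(
  deltas=[
    {"delta_pos":[0.003,-0.003,0.04],"spin":0,"fingers":1},
    {"delta_pos":[0,0,0.08],"spin":0,"fingers":1},
    {"delta_pos":[0,0,0.08],"spin":0,"fingers":1},
    {"delta_pos":[0,0,0.045],"spin":0,"fingers":1},
    {"delta_pos":[0,0,0.015],"spin":0,"fingers":1},
    {"delta_pos":[0,0,0],"spin":0,"fingers":1},
    {"delta_pos":[0,0,0],"spin":0,"fingers":1},
    {"delta_pos":[0,0,0],"spin":0,"fingers":1},
  ],
)

```text
t: 20.27
position: [0.5251, 0.4312, 0.0804]
orientation: [3.138, -0.003, 1.567]
contact_force: [0.1, 0.6, -0.0]
gripper_width: 1.001
grip_force: 0.0
```

Run:
```python
from h import *
from cell import read_camera
s,c=snap('w14'); plug(c,s,.082,(260,390,220,400)); print(proj(*KE(c,s),np.array([.524,.4303,.082])))
t=read_camera("top"); h=cv2.cvtColor(t["color"],cv2.COLOR_RGB2HSV); m=cv2.inRange(h,(14,90,60),(36,255,255)); m[:220]=0;m[310:]=0
n,l,st,ce=cv2.connectedComponentsWithStats(m)
for i in range(1,n):
    if st[i,4]>20: print(ce[i].round(1),st[i,4],onz(*ray(*KE(t),ce[i]),.036)[:2].round(4))
```

```text
w14 20.2667 [0.5251 0.4312 0.0804] [ 3.1382e+00 -2.5000e-03  1.5675e+00]
hole [320.3 308.6] 19 [0.5241 0.4334 0.082 ]
hole [312.5 316. ] 21 [0.5207 0.43   0.082 ]
hole [327.8 316.1] 26 [0.5273 0.4299 0.082 ]
hole [320.3 323.4] 17 [0.5241 0.4264 0.082 ]
[320.11165343 315.26476911]
[224.8 244.1] 52 [0.5411 0.4154]
[285.  278.6] 201 [0.4729 0.2877]
[358.  283.4] 50 [0.4673 0.1363]
```

Call:
send_rows(
  deltas=[
    {"delta_pos":[-0.001,-0.002,0.018],"spin":0,"fingers":1},
    {"delta_pos":[0,0,0],"spin":0,"fingers":0.8},
    {"delta_pos":[0,0,0],"spin":0,"fingers":0.6},
    {"delta_pos":[0,0,0],"spin":0,"fingers":0.4},
    {"delta_pos":[0,0,0],"spin":0,"fingers":0.2},
    {"delta_pos":[0,0,0],"spin":0,"fingers":0.1},
    {"delta_pos":[0,0,0],"spin":0,"fingers":0.1},
    {"delta_pos":[0,0,0],"spin":0,"fingers":0.1},
  ],
  squeeze=90,
)

```text
t: 21.03
position: [0.5236, 0.4306, 0.0712]
orientation: [3.14, -0.001, 1.568]
contact_force: [0.9, -0.9, 5.4]
gripper_width: 0.687
grip_force: 97.4
```

Call:
send_rows(
  deltas=[
    {"delta_pos":[0,0,-0.02],"spin":0,"fingers":0.1},
    {"delta_pos":[0,0,-0.05],"spin":0,"fingers":0.1},
    {"delta_pos":[0,0,-0.07],"spin":0,"fingers":0.1},
    {"delta_pos":[-0.04,0,-0.06],"spin":0,"fingers":0.1},
    {"delta_pos":[-0.07,0,0],"spin":0,"fingers":0.1},
    {"delta_pos":[-0.08,0,0],"spin":0,"fingers":0.1},
    {"delta_pos":[-0.08,0,0],"spin":0,"fingers":0.1},
    {"delta_pos":[-0.08,0,0],"spin":0,"fingers":0.1},
  ],
)

```text
t: 21.7
position: [0.5209, 0.2888, 0.1477]
orientation: [-3.136, 0.002, 1.569]
contact_force: [0.7, -0.2, -7.0]
gripper_width: 0.691
grip_force: 99.2
```

Call:
send_rows(
  deltas=[
    {"delta_pos":[-0.08,0,0],"spin":0,"fingers":0.1},
    {"delta_pos":[-0.08,0,0],"spin":0,"fingers":0.1},
    {"delta_pos":[-0.08,0,0],"spin":0,"fingers":0.1},
    {"delta_pos":[-0.08,0,0],"spin":0,"fingers":0.1},
    {"delta_pos":[-0.08,-0.01,0],"spin":0,"fingers":0.1},
    {"delta_pos":[-0.08,-0.008,0],"spin":0,"fingers":0.1},
    {"delta_pos":[-0.08,0,0],"spin":0,"fingers":0.1},
    {"delta_pos":[-0.04,0,0],"spin":0,"fingers":0.1},
  ],
)

```text
t: 22.37
position: [0.513, 0.0475, 0.1483]
orientation: [-3.136, 0.001, 1.566]
contact_force: [0.2, 0.7, -7.7]
gripper_width: 0.691
grip_force: 99.3
```

Call:
send_rows(
  deltas=[
    {"delta_pos":[-0.02,0,0.03],"spin":0,"fingers":0.1},
    {"delta_pos":[0,0,0.06],"spin":0,"fingers":0.1},
    {"delta_pos":[0,0,0.06],"spin":0,"fingers":0.1},
    {"delta_pos":[0,0,0.06],"spin":0,"fingers":0.1},
    {"delta_pos":[0,0,0.03],"spin":0,"fingers":0.1},
    {"delta_pos":[0,0,0],"spin":0,"fingers":0.1},
    {"delta_pos":[0,0,0],"spin":0,"fingers":0.1},
  ],
)

```text
t: 22.95
position: [0.5141, 0.043, 0.0535]
orientation: [-3.139, -0.0, 1.569]
contact_force: [1.1, 0.4, -8.4]
gripper_width: 0.683
grip_force: 99.6
```

Run:
```python
from h import *
s,c=snap('w15'); plug(c,s,s["position"][2]+.0108,(290,360,280,360))
u=proj(*KE(c,s),np.array([.4672,.1219,.036])); print(u); x,y=u.astype(int); plug(c,s,.036,(x-40,x+40,max(y-40,0),y+40))
cv2.imwrite("pics/w15c.png",cv2.resize(c["color"][130:400,170:530],(800,600),interpolation=cv2.INTER_CUBIC)[:,:,::-1])
```

```text
w15 22.95 [0.5141 0.043  0.0535] [-3.1390e+00 -3.0000e-04  1.5685e+00]
hole [323.7 317.6] 19 [0.5146 0.0459 0.0643]
hole [315.3 325.3] 25 [0.5113 0.0425 0.0643]
hole [331.8 325.5] 28 [0.5179 0.0424 0.0643]
hole [323.2 333.4] 19 [0.5144 0.0388 0.0643]
[210.09565247 121.1269279 ]
hole [208.2 119.2] 201 [0.4665 0.1227 0.036 ]
```

View pics/w15c.png

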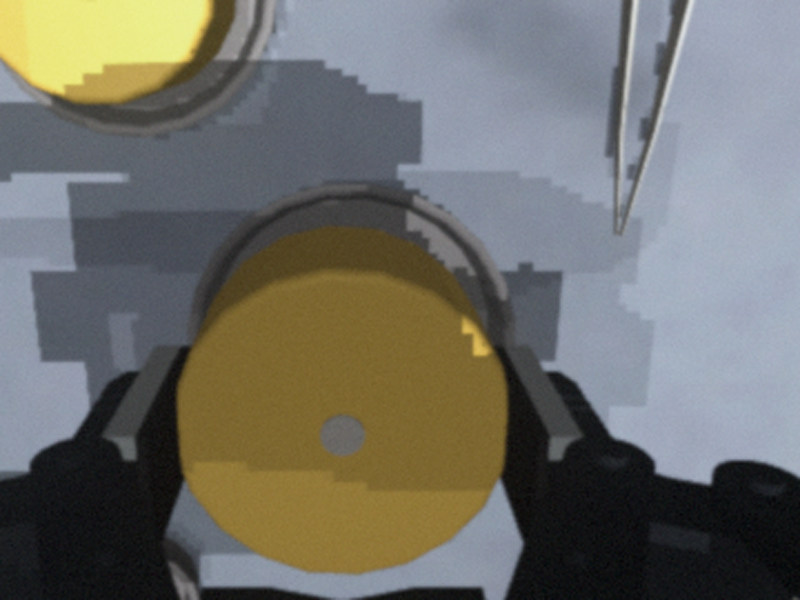

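The medium disc sits in its case with its plug at (208,119). The large case's rim arc has its top at (330,212) and its sides at (256,265) and (401,265). The held plug is at (323.5,325.5).

Run:
```python
from h import *
s,c=pickle.load(open("w15.pkl","rb")); k=KE(c,s)
for uv in ((329.8,212.4),(256.4,265),(400.9,265)): print(onz(*ray(*k,uv),.012).round(4))
```

```text
[0.5178 0.0782 0.012 ]
[0.4778 0.0491 0.012 ]
[0.5565 0.049  0.012 ]
```

Call:
send_rows(
  deltas=[
    {"delta_pos":[-0.011,0.0065,0.02],"spin":0,"fingers":0.1},
    {"delta_pos":[0,0,0.02],"spin":0,"fingers":0.1},
    {"delta_pos":[0,0,0.01],"spin":0,"fingers":0.1},
    {"delta_pos":[0,0,0.006],"spin":0,"fingers":0.1},
    {"delta_pos":[0,0,0.004],"spin":0,"fingers":0.1},
    {"delta_pos":[0,0,0],"spin":0,"fingers":0.1},
  ],
)

```text
t: 23.5
position: [0.5172, 0.0381, 0.0299]
orientation: [-3.141, -0.0, 1.568]
contact_force: [-0.1, -0.1, -8.3]
gripper_width: 0.69
grip_force: 99.6
```

Call:
send_rows(
  deltas=[
    {"delta_pos":[0,0,0.003],"spin":0,"fingers":0.1},
    {"delta_pos":[0,0,0.002],"spin":0,"fingers":0.1},
    {"delta_pos":[0,0,0],"spin":0,"fingers":0.1},
  ],
)

```text
t: 23.75
position: [0.5174, 0.0381, 0.0283]
orientation: [3.141, -0.0, 1.568]
contact_force: [-0.1, 0.1, -8.0]
gripper_width: 0.688
grip_force: 99.7
```

Call:
send_rows(
  deltas=[
    {"delta_pos":[0,0,0.003],"spin":0,"fingers":0.1},
    {"delta_pos":[0,0,0.003],"spin":0,"fingers":0.1},
    {"delta_pos":[0,0,0],"spin":0,"fingers":0.1},
    {"delta_pos":[0,0,0],"spin":0,"fingers":0.1},
  ],
)

```text
t: 24.08
position: [0.5173, 0.0381, 0.0258]
orientation: [-3.141, -0.0, 1.568]
contact_force: [0.0, -0.6, -7.7]
gripper_width: 0.684
grip_force: 99.7
```

Call:
send_rows(
  deltas=[
    {"delta_pos":[0,0,0.0015],"spin":0,"fingers":0.1},
    {"delta_pos":[0,0,0],"spin":0,"fingers":0.1},
    {"delta_pos":[0,0,0],"spin":0,"fingers":0.1},
  ],
)

```text
t: 24.33
position: [0.5174, 0.0381, 0.0253]
orientation: [3.142, -0.0, 1.568]
contact_force: [0.6, 0.5, -8.3]
gripper_width: 0.688
grip_force: 99.7
```

Call:
send_rows(
  deltas=[
    {"delta_pos":[0,0,0.002],"spin":0,"fingers":0.1},
    {"delta_pos":[0,0,0.001],"spin":0,"fingers":0.1},
    {"delta_pos":[0,0,0],"spin":0,"fingers":0.1},
  ],
)

```text
t: 24.58
position: [0.5175, 0.0381, 0.0243]
orientation: [3.141, -0.0, 1.568]
contact_force: [-1.4, -0.8, -6.7]
gripper_width: 0.688
grip_force: 99.8
```

Call:
send_rows(
  deltas=[
    {"delta_pos":[0,0,0.001],"spin":0,"fingers":0.1},
    {"delta_pos":[0,0,0.001],"spin":0,"fingers":0.1},
    {"delta_pos":[0,0,0],"spin":0,"fingers":0.1},
  ],
)

```text
t: 24.83
position: [0.5175, 0.0381, 0.0242]
orientation: [3.141, -0.0, 1.568]
contact_force: [-6.0, 1.3, 2.1]
gripper_width: 0.688
grip_force: 100.9
```

Call:
send_rows(
  deltas=[
    {"delta_pos":[0,0,0],"spin":0,"fingers":0.5},
    {"delta_pos":[0,0,0],"spin":0,"fingers":0.7},
    {"delta_pos":[0,0,0],"spin":0,"fingers":1},
    {"delta_pos":[0,0,0],"spin":0,"fingers":1},
    {"delta_pos":[0,0,-0.03],"spin":0,"fingers":1},
    {"delta_pos":[0,0,-0.06],"spin":0,"fingers":1},
    {"delta_pos":[0,0,-0.1],"spin":0,"fingers":1},
    {"delta_pos":[0,0,-0.1],"spin":0,"fingers":1},
  ],
)

```text
t: 25.5
position: [0.5166, 0.0381, 0.1407]
orientation: [-3.14, -0.0, 1.568]
contact_force: [0.3, 0.1, -0.0]
gripper_width: 1.002
grip_force: 0.0
```

Call:
send_rows(
  deltas=[
    {"delta_pos":[0,0,-0.1],"spin":0,"fingers":1},
    {"delta_pos":[0,0,-0.1],"spin":0,"fingers":1},
    {"delta_pos":[0,0,0],"spin":0,"fingers":1},
    {"delta_pos":[0,0,0],"spin":0,"fingers":1},
    {"delta_pos":[0,0,0],"spin":0,"fingers":1},
  ],
)

```text
t: 25.92
position: [0.5172, 0.0381, 0.2194]
orientation: [3.141, -0.0, 1.568]
contact_force: [-0.1, -0.6, -0.4]
gripper_width: 0.997
grip_force: 0.0
```

Run:
```python
from h import *
s,c=snap('w16')
for n,p in (("large",(.5174,.038,.035)),("med",(.4672,.1219,.036)),("small",(.4722,.2872,.031)),("knob",(.5159,.198,.039))):
    x,y=proj(*KE(c,s),np.array(p)).astype(int); print(n,x,y)
    if 5<y<475 and n!="knob": plug(c,s,p[2],(x-30,x+30,max(y-30,0),y+30))
h=cv2.cvtColor(c["color"],cv2.COLOR_RGB2HSV); m=cv2.inRange(h,(14,90,50),(36,255,255)); n,l,st,ce=cv2.connectedComponentsWithStats(m)
for i in range(1,n):
    if st[i,4]>40: print(ce[i].round(1),st[i],onz(*ray(*KE(c,s),ce[i]),.035)[:2].round(4))
```

```text
w16 25.9167 [0.5172 0.0381 0.2194] [ 3.1413e+00 -1.0000e-04  1.5680e+00]
large 323 219
hole [323.8 219.2] 52 [0.518 0.038 0.035]
med 266 126
hole [265.4 125.8] 60 [0.4666 0.1227 0.036 ]
small 263 -100
knob 320 28
[322.5  42.8] [310  31  25  23 293] [0.5173 0.1883]
[263.9 127.6] [ 239   97   56   58 1957] [0.465  0.1213]
[323.8 216.9] [ 292  184   65   66 3280] [0.5179 0.0402]
[266.9 284.7] [259 277  16  16 197] [ 0.4603 -0.0293]
[250.2 388.7] [242 386  15   9  55] [ 0.4358 -0.154 ]
[248.3 397.4] [243 394  11   7  47] [ 0.4329 -0.1654]
```

All four weights measure within about 1 mm of their cases, and the fifth is undisturbed. Handing in.

```bash
python3 -c "
from cell import manip
print(manip.finish_job())"
```

```text
the job is handed in; nothing more can be done
None
```

The job is handed in: all four weights were set down in their own cases in order, top to bottom, by about 26 s, and the last camera checks put the three discs within about 1 mm of centre (the knobbed weight was only seen standing in its case) with the fifth weight still in its case; the verdict was not shown.

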